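# Pin the loose bushing in its indexing fixture

## Robot

A 6-joint arm with a two-finger parallel gripper is mounted at the origin on the work surface. World frame = base frame: x ahead of the robot, y to its left, z up, the work surface at z = 0. Lengths are in mm, angles in rad, forces in N, time in s.
With the tool pointing down it reaches from about 275 to 825 mm from the base axis. Payload 4.9 kg.
Tool frame: the origin (TCP) lies at the very end of the fingers, on their centre line; the grasp point (between the pads) lies 19 mm behind it; z points along the fingers, y is the direction in which the jaws open and shut (so a half turn about z gives the same grasp; the last joint's range is limited). The gripper opens to 85 mm and grips with 20 to 120 N. Pads are 22 mm wide; open, the fingers measure 114 mm over their backs; the gripper's body (76 mm by 85 mm) begins 54 mm behind the grasp point. The pads swing forward as they close: fully open they stand 13 mm farther back than shut.
Start: joints at [1.056, 0.326, -0.193, 1.052, 0, 1.437], TCP at [204.411, 510.622, 231.281] pointing down, gripper open.
Joint ranges: [-2.65, 2.65], [-0.97, 1.79], [-1.3, 1.35], [-1.93, 2.1], [-1.47, 1.37], [-3.14, 3.14]. Speed limits (rad/s): [2.57, 2.57, 3.14, 3.14, 3.14, 3.14].

## Interface

Orientations are given as [roll, pitch, yaw] about the fixed x, y, z axes, in that order (R = Rz(yaw) Ry(pitch) Rx(roll)).
In Python, from bench import bot, solve_ik, imaging gives the robot as it stands. Calls block until the motion is done:
- bot.move_ptp(position, orientation): joint-space move of the TCP to a pose.
- bot.movel(position, rot=None, max_speed=150, threshold=None): straight line of the TCP; rot=None keeps the orientation; max_speed is the mean speed in mm/s. With threshold (N) it stops when the force on the tool has changed by that much, and returns True; else False.
- bot.move_j(angles): joint-space move.
- bot.grip(opening, effort=None): opening from 0.0 (shut) to 1.0 (fully open); effort is the grip in N (None keeps the last); returns when the fingers have stopped.
- bot.dwell(seconds).
- solve_ik(position, orientation): joint angles nearest the present ones, or None.
- bot.get_state(): the state.
- imaging.capture(name): name is "scene" or "top"; returns the picture (400x640x3 uint8, blue, green, red); there is no depth.
- imaging.camera_model(name): a dict with "K" (3x3 intrinsics, pixels), "k1" (the pictures are not rectified: a ray, as slopes to the right and down, at radius r is drawn at 1 + k1 r^2 times it, then the intrinsics apply), "position" and "rotation" of the camera in the world. Camera axes: x right, y up, looking along -z (the intrinsics and any distortion apply to the point x, -y, -z); pixel columns grow to the right and rows downward; lengths in mm; the calibration is good to about 2 mm. A picture is of the moment at which its call begins. camera_model takes no time and is no camera call.
A pose or a line that the arm cannot do raises bot.IKError and nothing moves.
- bot.sign_off(): hands the job in, once; it reports no verdict.
The state is a dict: "t": time; "qpos": joint angles; "joint_velocities": joint speeds; "effort": joint torques, N m; "tcp_pos": TCP position; "orientation": TCP orientation; "contact_force": force on the tool from outside, world axes, zero at the start; "wrist_torque": the same for the moment, N m; "opening": opening from 0.0 (shut) to 1.0 (fully open).
Only numpy, scipy, OpenCV 4.12 (cv2) and the standard library are available. Lean on these libraries where they do the work, as an engineer would, in place of code of your own. Each camera call takes 0.05 s, during which the arm holds its last target.

## Task

Spin the loose brass bushing in the green fixture until the hole in its flange comes to the white mark, then take the steel pin from the grey stand and, with it in that hole, feel your way gently back anticlockwise (seen from above) for the bore hidden under the flange, which lies a little beyond the mark on that side. Pass the pin through both until its head sits fully home on the flange, let go, and leave the red pin and the loose fittings on the bench where they are.

Things in the scene. Friction and masses are not known exactly. Their poses are not given: they have to be found in the camera images.
- fixture: Round green cast housing bolted to the bench, 150 mm in diameter, 67 mm high, with two low lugs (12 mm high) along its y axis reaching 95 mm from its axis. Origin on its vertical axis at bench height, z up. A white mark on its rim shows its +x direction. The brass bushing turns inside its 110 mm pocket; a fixed dark steel plate lies under the bushing, 30 to 50 mm above the bench.
- mark_point (a point): Fixed point 40 mm from the axis in line with the white mark, on the hidden plate's top, 50 mm above the bench. The plate's vertical through bore (11.4 mm) lies on that 40 mm circle, 0.1 to 0.6 rad (4 to 24 mm) counter-clockwise of this point, differently each time: find it by feel. A pin in the flange hole rests its tip on the plate and sinks over the bore.
- bushing (a joint): Angle of the brass bushing about the fixture's vertical axis in rad, counter-clockwise from above positive; 0 = flange hole exactly at the white mark. It turns without stops against light friction (about 0.06 N m) and stays where it is left. At the start it is 0.9 to 1.5 rad counter-clockwise of the mark.
- bushing_grip (a point): Point on the bushing's axis, 93 mm above the bench, in its upright grip: a brass bar 30 mm long, 14 mm thick, top 105 mm above the bench, its length along the line from the axis to the flange hole (this point's x axis points to the hole). It stands on a boss 44 mm across whose top is 71 mm above the bench.
- bushing_hole (a point): Centre of the mouth of the flange's hole, on the flange's top face, 65 mm above the bench, 40 mm from the axis; it turns with the bushing. Vertical through hole of 11.4 mm (mouth chamfered 1 mm); the flange is 14 mm thick, its underside 51 mm above the bench. A pin held in this hole and moved along the circle drags the bushing round with it.
- pin: Steel pin, about 90 g, upright in the stand at the start. Origin at the centre of its tip (lower end), z axis towards its head. Shank 10 mm thick, 45 mm long, tip chamfered 0.6 mm; head a cylinder 18 mm thick, 36 mm tall, with dark rings, 45 to 81 mm above the tip. Fully home, its tip is 20 mm above the bench. More than 30 N between the pin and the fixture or bushing does damage.
- stand: Grey block screwed to the bench, 50 mm (x) by 120 mm (y), 50 mm high, origin at the centre of its underside. Two vertical through holes of 16 mm at y = -30 and +30 mm hold the steel pin and the red pin, either way round, their tips 5 mm above the bench and the heads resting on the block.
- red_pin: Red plastic pin, same shape but with a 14 mm shank, too thick for the bushing; it stays in the stand. Origin at its tip.
- nipple: Loose steel hexagon pipe nipple, 36 mm across, 48 mm tall, upright. Stays where it is. Origin at its underside.
- locknut: Loose white plastic ring nut, 54 mm across, 16 mm tall, lying flat. Stays where it is. Origin at its underside.
- plug: Loose brass hexagon plug, 48 mm across, 34 mm tall. Stays where it is. Origin at its underside.

How it is judged:
By the outcome, as a careful person would: the job done as asked, in the order asked, and still so for the second after the job is handed in, with the robot touching nothing.
It also fails if it takes over 72 s, if anything falls off the work surface, if the arm or the gripper's body presses on something with over 40 N, if the wrist force passes 120 N, or if a joint passes its speed limit or range.

## Working session

There is one attempt and no reset: what is moved stays moved. The work goes in short steps, each a Python script; the robot and the scene stay as the last script left them, time stands still between calls to the robot, and variables do not carry over. Pictures are saved under pics/ and viewed, and the job is handed in when it is done.

```bash
ls; mkdir -p pics; python3 - <<'E'
from bench import bot, imaging
import cv2
for n in("scene","top"):
    im=imaging.capture(n); cv2.imwrite(f"pics/{n}0.png",im)
    print(n,imaging.camera_model(n))
s=bot.get_state();print(s['t'],s['tcp_pos'],s['orientation'],s['opening'])
E
```

```text
pics
scene {'K': array([[387.5057613 ,   0.        , 324.15222454],
       [  0.        , 387.5057613 , 203.60913416],
       [  0.        ,   0.        ,   1.        ]]), 'k1': -0.022599101393687378, 'position': array([904.71786278, -41.55918389, 689.1667633 ]), 'rotation': array([0.58807787, 0.00542091, 1.22262042])}
top {'K': array([[401.24058864,   0.        , 315.57368502],
       [  0.        , 401.24058864, 198.83017281],
       [  0.        ,   0.        ,   1.        ]]), 'k1': -0.08264834085124693, 'position': array([ 468.81346502,   65.79380003, 1036.19594889]), 'rotation': array([ 0.05788876,  0.01178459, -1.57391152])}
0.1 [204.12768617 510.12948602 230.58256401] [-3.14001445e+00 -2.03947685e-04  2.76083383e+00] 0.996066425507098
```

View pics/scene0.png

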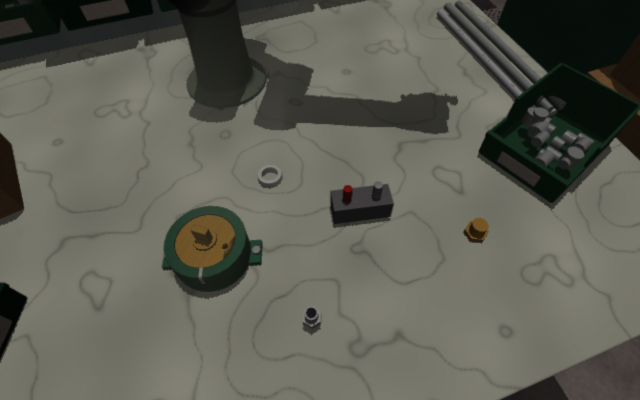

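View pics/top0.png

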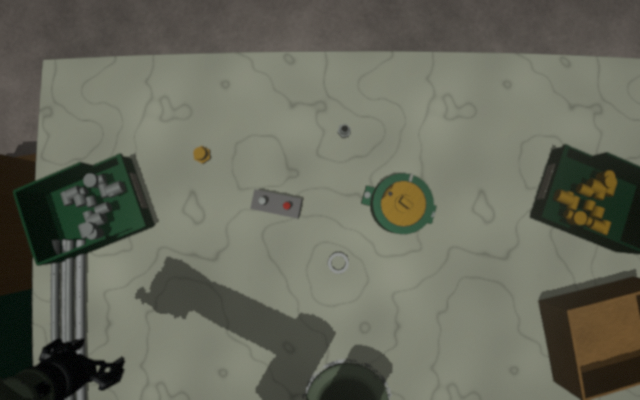

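```bash
cat > h.py <<'E'
import numpy as np, cv2
from scipy.spatial.transform import Rotation as R
from bench import imaging
def proj(n,P):
    m=imaging.camera_model(n); Rm=R.from_euler('xyz',m['rotation']).as_matrix()
    c=(np.atleast_2d(P)-m['position'])@Rm
    u=np.c_[c[:,0]/-c[:,2],-c[:,1]/-c[:,2]]; r2=(u**2).sum(1,keepdims=True); u=u*(1+m['k1']*r2)
    K=m['K']; return np.c_[K[0,0]*u[:,0]+K[0,2],K[1,1]*u[:,1]+K[1,2]]
def back(n,px,z):
    m=imaging.camera_model(n); Rm=R.from_euler('xyz',m['rotation']).as_matrix();K=m['K']
    px=np.atleast_2d(px).astype(float)
    d=np.c_[(px[:,0]-K[0,2])/K[0,0],(px[:,1]-K[1,2])/K[1,1]]; u=d.copy()
    for _ in range(20): u=d/(1+m['k1']*(u**2).sum(1,keepdims=True))
    v=np.c_[u[:,0],-u[:,1],-np.ones(len(u))]@Rm.T
    return m['position']+v*((z-m['position'][2])/v[:,2])[:,None]
def crop(im,x0,y0,w,h,s,f):
    cv2.imwrite(f,cv2.resize(im[y0:y0+h,x0:x0+w],None,fx=s,fy=s,interpolation=cv2.INTER_CUBIC))
E
python3 - <<'E'
from h import *
a=cv2.imread('pics/scene0.png');b=cv2.imread('pics/top0.png')
crop(a,150,190,130,110,6,'pics/c1.png');crop(b,350,160,100,80,8,'pics/c2.png')
crop(a,320,170,80,60,10,'pics/c3.png');crop(b,240,175,75,50,10,'pics/c4.png')
E
```

```text
(no output)
```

View pics/c1.png

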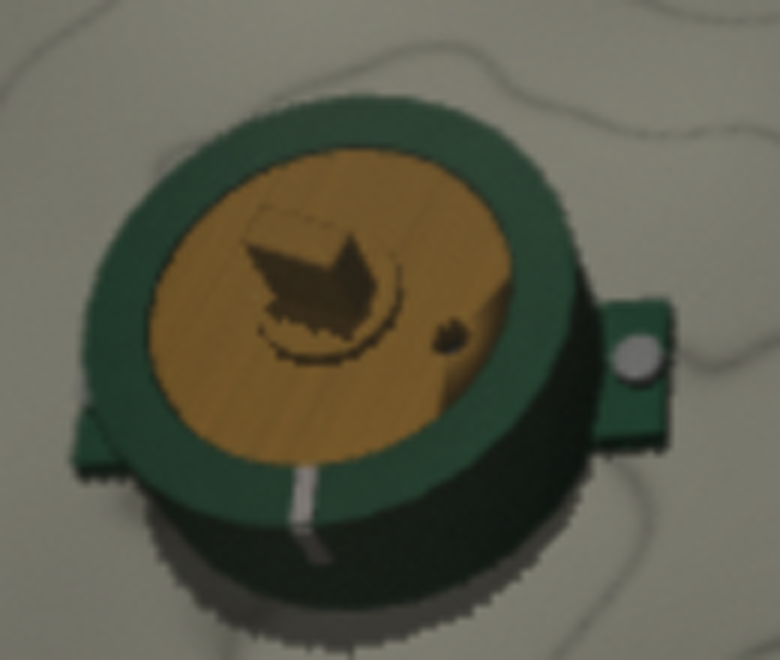

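View pics/c2.png

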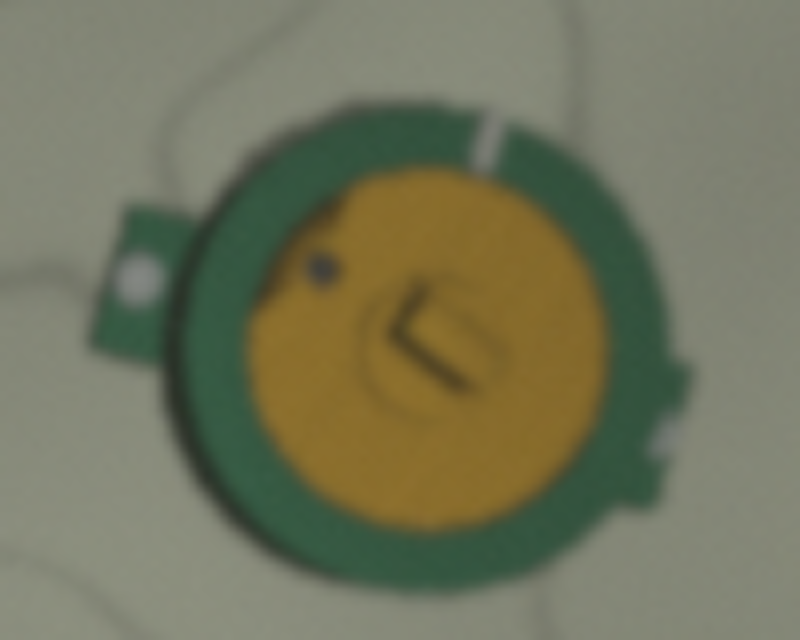

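View pics/c3.png

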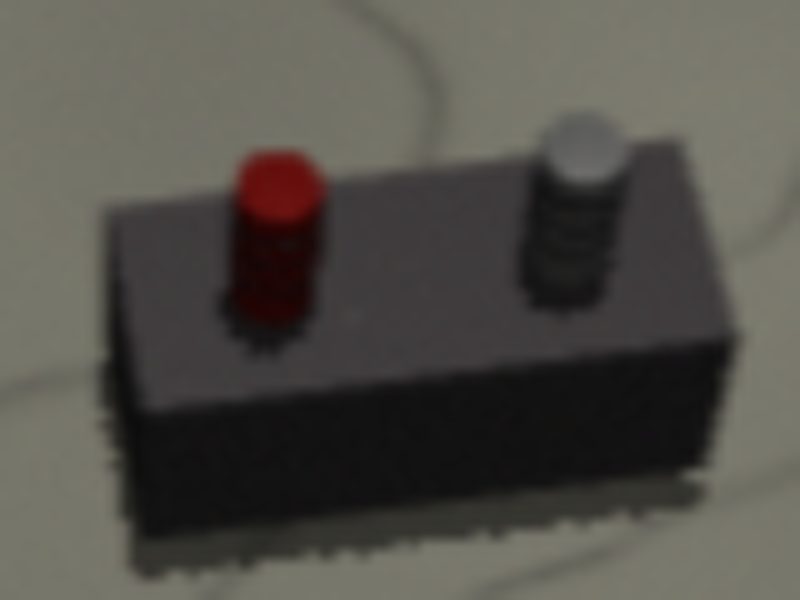

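View pics/c4.png

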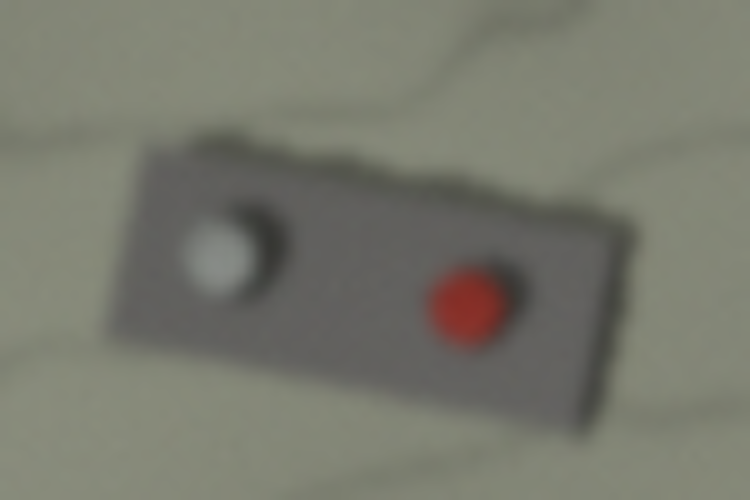

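```bash
cat > m1.py <<'E'
from h import *
def c2(p,s,x0,y0): return (np.array(p,float)+.5)/s-.5+[x0,y0]
S=lambda p:c2(p,6,150,190); T=lambda p:c2(p,8,350,160)
for n,f,mi,mo,h,e in (('scene',S,(304,467),(300,525),(451,337),[(150,325),(512,275),(365,148),(290,466),(190,222),(470,190),(185,405)]),('top',T,(484,172),(493,112),(323,269),[(248,350),(608,350),(425,165),(428,532),(300,222),(560,222),(300,477),(556,477)])):
    E=back(n,f(e),66)[:,:2]
    A=np.c_[2*E,np.ones(len(E))]; s=np.linalg.lstsq(A,(E**2).sum(1),rcond=None)[0]; c=s[:2]
    print(n,'axis',c,'r',np.sqrt(s[2]+c@c))
    M=back(n,f([mi,mo]),67)[:,:2]-c; H=back(n,f([h]),65)[0,:2]-c
    am=np.arctan2(M[:,1],M[:,0]);ah=np.arctan2(H[1],H[0])
    print('mark',np.hypot(*M.T),am,'hole',np.hypot(*H),ah,'bushing',ah-am.mean())
for n,f,p,r in (('scene',lambda p:c2(p,10,320,170),(585,148),(283,188)),('top',lambda p:c2(p,10,240,175),(220,258),(468,308))):
    print(n,back(n,f([p,r]),86))
for n,p in (('top',[(344,131),(203,154),(339,261)]),('scene',[(312,316),(478,228),(270,174)])): print(n,back(n,p,30))
E
python3 m1.py
```

```text
scene axis [ 511.38196397 -134.618034  ] r 54.30765086998364
mark [56.34290248 74.45982566] [-0.31497713 -0.29594238] hole 40.38761804317132 0.8983279273758686 bushing 1.203787687127581
top axis [ 514.02457293 -135.30143864] r 55.21864842245237
mark [56.18009534 74.61865194] [-0.31666876 -0.279674  ] hole 39.876039012590596 0.9201862414994206 bushing 1.21835761891933
scene [[519.38902713 205.72433897  86.        ]
 [508.12367124 147.33478397  86.        ]]
top [[520.78539804 205.36855774  86.        ]
 [508.68390259 146.22612175  86.        ]]
top [[699.60305681   4.66883549  30.        ]
 [643.0684469  364.94616768  30.        ]
 [371.65508423  19.53307769  30.        ]]
scene [[701.09384933   6.35886349  30.        ]
 [648.60926857 369.0873719   30.        ]
 [377.90765451  21.54876925  30.        ]]
```

```bash
cat > a1.py <<'E'
from h import *
from bench import bot, solve_ik
T=lambda p:(np.array(p,float)+.5)/8-.5+[350,160]
b=back('top',T([(138,278),(665,437)]),13)[:,:2]; d=b[0]-b[1]; print('lug line -> x dir',np.arctan2(d[1],d[0])-np.pi/2, b.mean(0), np.hypot(*d))
c=[512.7,-135]
yaw=.91-np.pi
print(solve_ik([*c,74],[np.pi,0,yaw]))
bot.move_ptp([*c,150],[np.pi,0,yaw]); print(bot.get_state()['t'])
bot.grip(0.5)
bot.movel([*c,74.5],max_speed=100,threshold=8)
s=bot.get_state();print(s['t'],s['tcp_pos'],s['orientation'],s['qpos'],s['contact_force'])
bot.grip(0.0,20)
s=bot.get_state();print(s['t'],s['tcp_pos'],s['orientation'],s['qpos'],s['contact_force'],s['wrist_torque'],s['opening'])
cv2.imwrite('pics/g_s.png',imaging.capture('scene'))
E
python3 a1.py
python3 -c "
from h import *
crop(cv2.imread('pics/g_s.png'),130,150,180,140,4,'pics/g1.png')"
```

```text
lug line -> x dir -0.29690336349888913 [ 513.43790274 -137.60762939] 176.25797941328295
[-0.39673942  0.45108329 -0.4532039   0.66650914  0.         -1.30673942]
2.65
4.05 [ 513.16216213 -135.16844425   74.96011799] [-3.14075501e+00  2.12156880e-04 -2.23153320e+00] [-3.96687242e-01  4.49985000e-01 -4.51931891e-01  6.68015451e-01
 -1.38149889e-05 -1.30674662e+00] [-0.16484076  0.7866135  -0.46487274]
4.4083 [ 511.97840408 -134.23144139   75.15095708] [ 3.14017747e+00  4.84042622e-04 -2.23139046e+00] [-3.96403641e-01  4.48904721e-01 -4.53180205e-01  6.69951089e-01
  8.36792412e-04 -1.30660669e+00] [-2.81197016  2.85133702  4.18716464] [ 0.50865337  0.5659484  -0.05207106] 0.16343473681399595
```

View pics/g1.png

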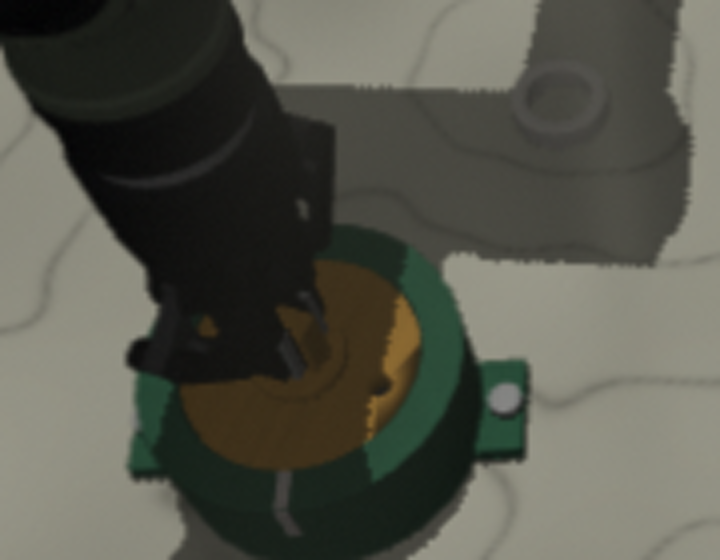

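```bash
cat > a2.py <<'E'
from h import *
from bench import bot, solve_ik
c=[511.8,-134.0]
for yaw in (.91-.6,-.298):
    q=solve_ik([*c,74.5],[np.pi,0,yaw-np.pi]); bot.move_j(q)
    s=bot.get_state();print(s['t'],q[5],s['tcp_pos'],s['orientation'],s['contact_force'],s['wrist_torque'],s['opening'])
cv2.imwrite('pics/g2_s.png',imaging.capture('scene'))
E
python3 a2.py
python3 -c "
from h import *
crop(cv2.imread('pics/g2_s.png'),130,170,150,120,5,'pics/g2.png')"
```

```text
5.0833 -0.7056426590583835 [ 512.05525421 -134.32279299   75.14026722] [-3.14069411e+00  4.43832793e-04 -2.82994777e+00] [-1.67892377 -1.74899964  4.53249079] [-0.01861165  0.37730977 -0.09005041] 0.16259438393039397
5.7167 -0.09764265905838299 [ 512.05199136 -134.47627629   75.10830647] [-3.14082947e+00  8.60246622e-04  2.84467061e+00] [-1.6239007  -1.05315898  5.61663896] [-0.14029295  0.35498156 -0.09153043] 0.15593978144848683
```

View pics/g2.png

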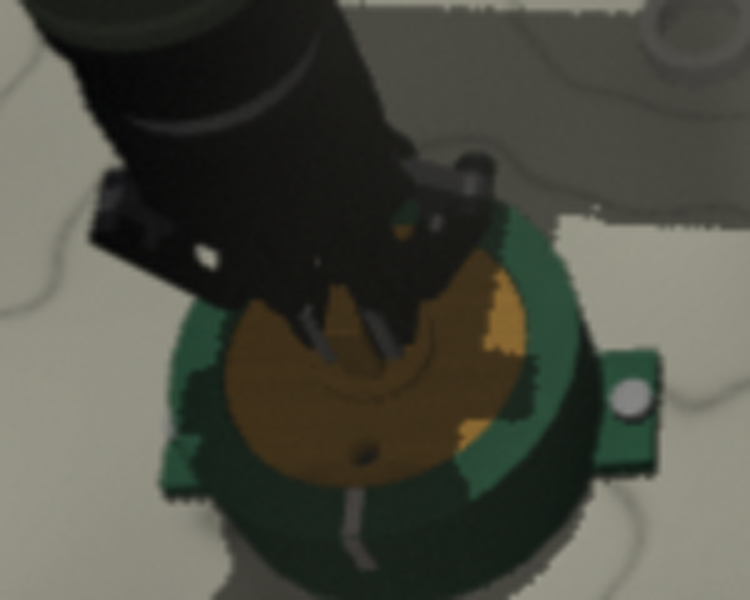

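```bash
cat > a3.py <<'E'
from h import *
from bench import bot, solve_ik
def st(tag):
    s=bot.get_state();print(tag,round(s['t'],2),s['tcp_pos'].round(2),np.round(s['orientation'],3),np.round(s['contact_force'],1),np.round(s['wrist_torque'],2),round(s['opening'],3))
bot.grip(0.45); st('rel')
p=bot.get_state()['tcp_pos']
bot.movel([511.7,-134.2,150],max_speed=200)
pin=np.array([519.3,205.9])
bot.move_ptp([*pin,150],[np.pi,0,-1.77+np.pi/2]); st('above')
cv2.imwrite('pics/m_s.png',imaging.capture('scene'));cv2.imwrite('pics/m_t.png',imaging.capture('top'))
bot.movel([*pin,60],max_speed=100,threshold=8); st('down')
bot.grip(0.1,20); st('g1')
bot.grip(0.4); st('o')
q=solve_ik([*pin,60],[np.pi,0,-1.77]);bot.move_j(q); st('rot')
bot.grip(0.1,40); st('g2')
cv2.imwrite('pics/p_s.png',imaging.capture('scene'));cv2.imwrite('pics/p_t.png',imaging.capture('top'))
E
python3 a3.py
python3 -c "
from h import *
crop(cv2.imread('pics/m_s.png'),150,190,130,110,6,'pics/d1.png');crop(cv2.imread('pics/m_t.png'),350,160,100,80,8,'pics/d2.png')
crop(cv2.imread('pics/p_s.png'),300,120,130,110,6,'pics/d3.png')"
```

```text
rel 6.12 [ 511.73 -133.86   74.31] [ 3.141 -0.     2.844] [-0.5 -0.8  0.2] [-0.04  0.02  0.01] 0.448
above 8.87 [519.27 205.54 149.7 ] [ 3.141  0.    -0.2  ] [-0.6  0.9 -0.7] [ 0.03 -0.01  0.09] 0.453
down 10.02 [519.84 206.04  60.57] [-3.141e+00 -1.000e-03 -1.990e-01] [-0.5  0.1 -0.4] [-0.02  0.01  0.01] 0.449
g1 10.32 [519.88 206.03  60.75] [-3.141e+00 -1.000e-03 -1.990e-01] [-0.2  0.5  3.5] [-0.04  0.1   0.06] 0.196
o 10.63 [519.14 205.88  59.83] [ 3.141  0.    -0.199] [ 0.  -0.3  0.3] [-0.04  0.01 -0.01] 0.399
rot 12.03 [519.26 205.88  59.95] [ 3.142 -0.    -1.769] [0.8 0.1 0.3] [-0.02 -0.01 -0.05] 0.399
g2 12.32 [519.35 205.88  60.12] [-3.141 -0.    -1.77 ] [0.2 0.6 1.8] [-0.07  0.05 -0.04] 0.188
```

View pics/d1.png

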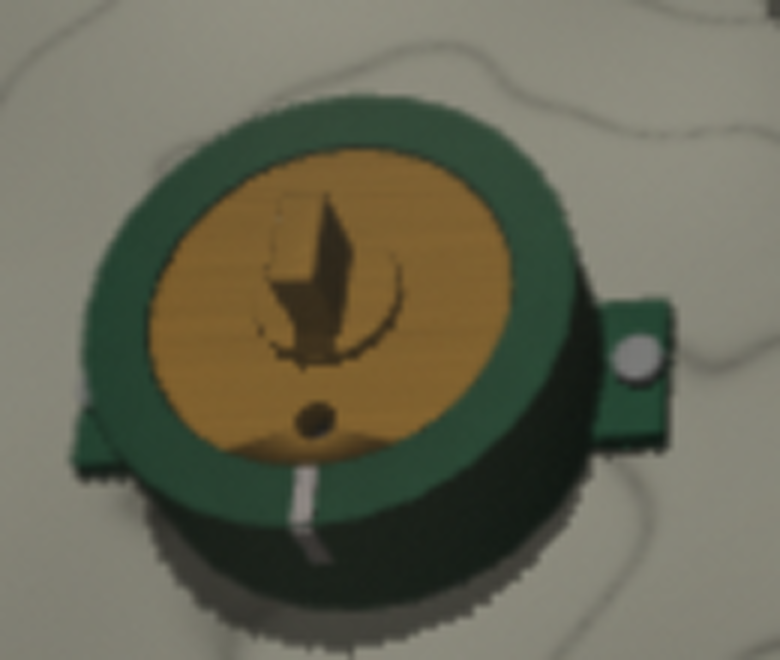

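View pics/d2.png

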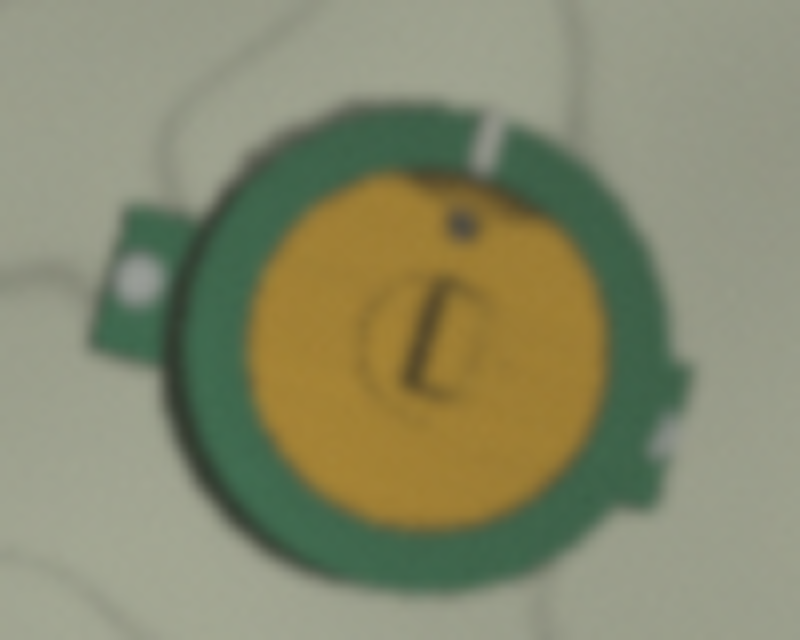

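View pics/d3.png

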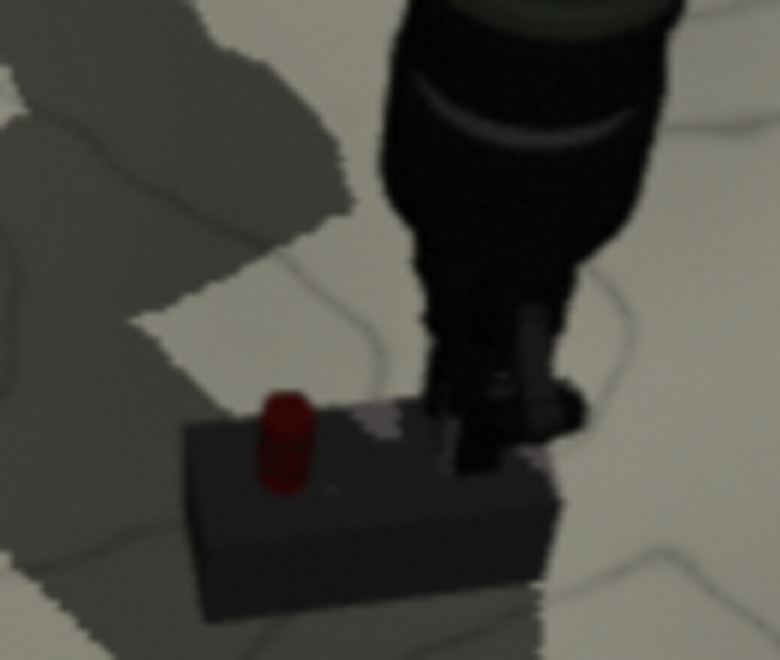

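```bash
cat > m2.py <<'E'
from h import *
S=lambda p:(np.array(p,float)+.5)/6-.5+[150,190]; T=lambda p:(np.array(p,float)+.5)/8-.5+[350,160]
for n,f,h,c,m in (('scene',S,(316,421),[511.4,-134.6],[(304,467),(300,525)]),('top',T,(462,225),[514.02,-135.3],[(484,172),(493,112)])):
  for z in (65,62):
    H=back(n,f([h]),z)[0,:2];d=H-c; print(n,H,np.hypot(*d),np.arctan2(d[1],d[0]))
E
python3 m2.py
python3 - <<'E'
import sys; sys.path.insert(0,'.')
from h import *
from bench import bot
bot.movel([519.3,205.9,125],max_speed=100)
s=bot.get_state();print(s['t'],s['tcp_pos'],s['opening'],s['contact_force'])
im=imaging.capture('scene');crop(im,300,90,130,110,6,'pics/e1.png')
E
```

```text
scene [ 550.33480456 -146.48417822] 40.70814043912901 -0.2962505596287275
scene [ 548.63149506 -146.98849054] 39.23848776801987 -0.3212184632957814
top [ 551.44272727 -146.21871458] 38.98305842890313 -0.2838865176547829
top [ 551.69796699 -146.87361594] 39.415451066402895 -0.2980235409181359
13.2167 [518.83475976 205.78808616 124.48056039] 0.19748671100212303 [ 0.07628708 -0.19042918 -0.51039006]
```

View pics/e1.png

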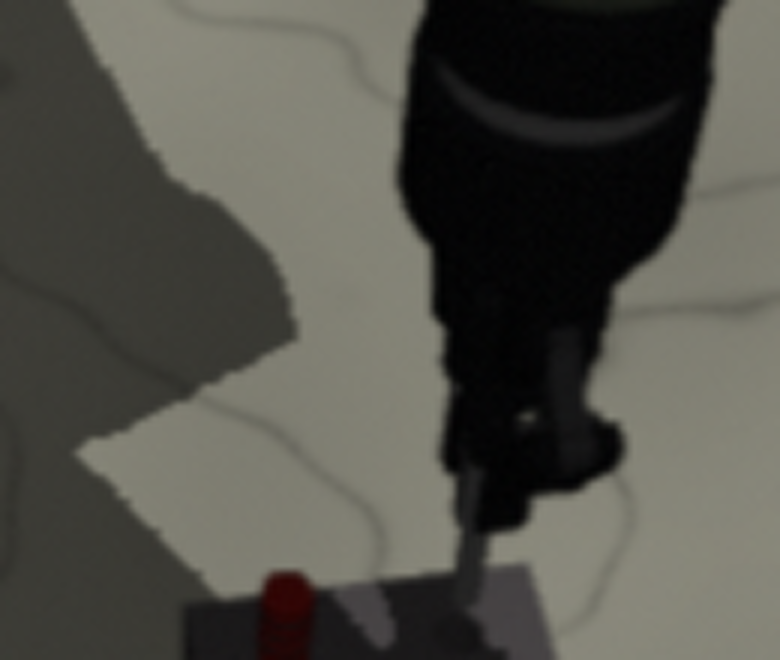

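```bash
python3 - <<'E'
from h import *
print((proj('scene',[[518.8,205.8,69.4],[518.8,205.8,110],[518.8,205.8,124.5],[518.8,205.8,160]])-[300,90]+.5)*6-.5)
print(back('scene',[[(468.5)/6-.5+300,602.5/6-.5+90]],69.4),back('scene',[[(475.5)/6-.5+300,475.5/6-.5+90]],110))
E
```

```text
[[464.70340601 597.30788106]
 [478.65585802 521.55092386]
 [483.95204803 492.77311908]
 [497.68814604 418.08061975]]
[[520.90609257 206.03265948  69.4       ]] [[501.34112914 212.47768768 110.        ]]
```

```bash
cat > a4.py <<'E'
from h import *
from bench import bot, solve_ik
def st(tag):
    s=bot.get_state();print(tag,round(s['t'],2),s['tcp_pos'].round(2),np.round(s['orientation'],3),np.round(s['contact_force'],1),np.round(s['wrist_torque'],2),round(s['opening'],3)); return s
def pos(r,a,c=(512.0,-134.3)): return np.array([c[0]+r*np.cos(a),c[1]+r*np.sin(a)])
if __name__=='__main__':
    t=pos(40,-.297); print(t)
    bot.movel([519.3,205.9,175],max_speed=200)
    bot.move_ptp([*t,175],[np.pi,0,-.297-np.pi]); st('ab')
    bot.movel([*t,128],max_speed=100); bot.dwell(.15); s=st('a')
    e=t-s['tcp_pos'][:2]; cmd=t+e
    cv2.imwrite('pics/i_s.png',imaging.capture('scene'));cv2.imwrite('pics/i_t.png',imaging.capture('top'))
    r=bot.movel([*cmd,112],max_speed=20,threshold=5); s=st(r)
    crop(cv2.imread('pics/i_s.png'),150,170,130,110,6,'pics/f1.png')
E
python3 a4.py
```

```text
[ 550.24874998 -146.00611487]
ab 14.99 [ 549.97 -145.06  174.4 ] [ 3.141e+00 -1.000e-03  2.846e+00] [-0.1 -0.4 -0.7] [0.05 0.02 0.02] 0.195
a 15.76 [ 550.92 -146.16  128.88] [-3.141e+00  2.000e-03  2.845e+00] [ 0.3  0.1 -0.6] [-0.03 -0.02  0.03] 0.191
False 16.81 [ 549.7  -145.91  112.11] [3.142 0.    2.845] [-0.2 -0.1 -0.9] [ 0.03 -0.03 -0.  ] 0.196
```

View pics/f1.png

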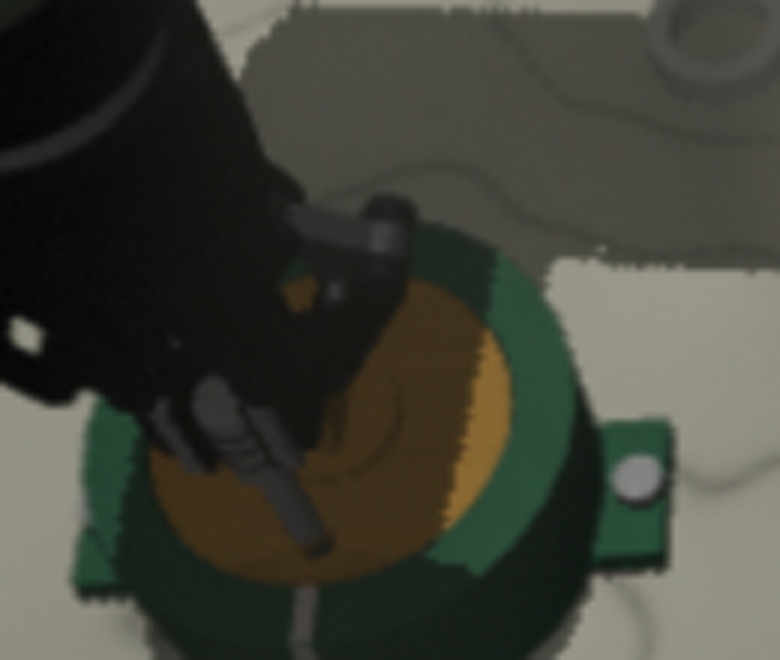

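```bash
cat > a5.py <<'E'
from a4 import *
st('now')
t=pos(40,-.297)
r=bot.movel([*t,98],max_speed=15,threshold=4); st(r); bot.dwell(.2); st('d')
im=imaging.capture('scene'); crop(im,150,170,130,110,6,'pics/f2.png')
E
python3 a5.py
```

```text
now 16.81 [ 549.7  -145.91  112.11] [3.142 0.    2.845] [-0.2 -0.1 -0.9] [ 0.03 -0.03 -0.  ] 0.196
True 17.38 [ 550.07 -145.99  105.02] [-3.142  0.     2.845] [-0.8  0.2  4.5] [0.02 0.13 0.01] 0.193
d 17.57 [ 550.   -145.97  105.01] [-3.142  0.     2.845] [-0.2 -0.4  5.3] [0.04 0.09 0.03] 0.197
```

View pics/f2.png

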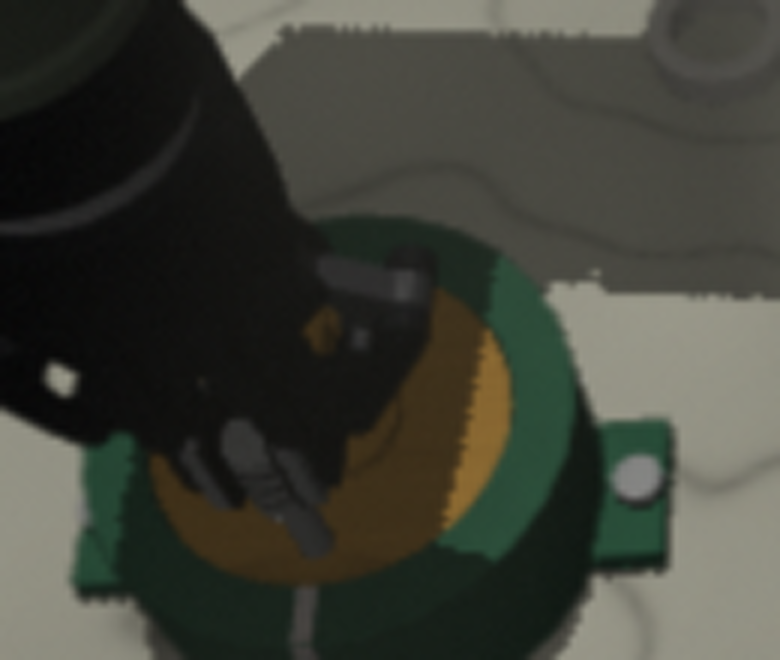

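```bash
cat > a6.py <<'E'
from a4 import *
zc=104.3; a=-.297; k=0
while a < -.297+.64:
    a+=.02
    bot.movel([*pos(40,a),zc],rot=[np.pi,0,a-np.pi],max_speed=8); 
    s=bot.get_state(); f=s['contact_force']; z=s['tcp_pos'][2]
    ur=np.array([np.cos(a),np.sin(a)]); ut=np.array([-ur[1],ur[0]])
    print(f"{s['t']:.2f} a={a+.297:.3f} zc={zc:.2f} z={z:.2f} Fz={f[2]:.1f} Fr={f[:2]@ur:.1f} Ft={f[:2]@ut:.1f} r={np.hypot(*(s['tcp_pos'][:2]-[512,-134.3])):.2f}")
    if abs(f[2])>15 or np.hypot(*f[:2])>15: print('STOP'); break
    if z<103.7 and f[2]<2.5: print('sank?'); break
    if f[2]<4: zc-=min(.3,.1*(4-f[2])+.05)
    elif f[2]>6: zc+=min(.3,.08*(f[2]-6))
    zc=max(zc,102.5)
E
python3 a6.py
```

```text
17.93 a=0.020 zc=104.30 z=104.97 Fz=6.4 Fr=-1.5 Ft=-1.7 r=40.24
18.18 a=0.040 zc=104.34 z=104.98 Fz=6.0 Fr=-0.9 Ft=-2.5 r=40.26
18.43 a=0.060 zc=104.34 z=104.99 Fz=5.8 Fr=-1.4 Ft=-3.3 r=40.31
18.68 a=0.080 zc=104.34 z=105.00 Fz=6.1 Fr=-1.7 Ft=-4.7 r=40.35
18.93 a=0.100 zc=104.34 z=104.98 Fz=4.9 Fr=-1.5 Ft=-5.4 r=40.35
19.18 a=0.120 zc=104.34 z=104.97 Fz=5.7 Fr=-0.7 Ft=-4.2 r=40.33
19.43 a=0.140 zc=104.34 z=104.90 Fz=5.4 Fr=-1.6 Ft=-4.5 r=40.33
19.68 a=0.160 zc=104.34 z=104.26 Fz=0.2 Fr=-0.1 Ft=-1.3 r=39.92
19.94 a=0.180 zc=104.04 z=103.56 Fz=-0.3 Fr=-0.2 Ft=-1.2 r=39.74
sank?
```

```bash
cat > a7.py <<'E'
from a4 import *
a=-.297+.17
r=bot.movel([*pos(40,a),92],rot=[np.pi,0,a-np.pi],max_speed=15,threshold=6); st(r)
if not r:
    r=bot.movel([*pos(40,a),78],max_speed=20,threshold=7); st(r)
E
python3 a7.py
```

```text
False 20.89 [ 551.76 -139.38   92.07] [3.142 0.    3.015] [0.3 0.3 0.3] [-0.03  0.01  0.01] 0.194
False 21.74 [ 551.76 -139.39   78.05] [-3.142  0.     3.015] [ 0.2  0.4 -1.3] [-0.05 -0.03  0.01] 0.195
```

Went straight in with no resistance. Seat it to the head contact.

```bash
cat > a8.py <<'E'
from a4 import *
a=-.297+.17
r=bot.movel([*pos(40,a),71],max_speed=10,threshold=8); st(r)
bot.dwell(.2); st('settle')
crop(imaging.capture('scene'),150,170,130,110,6,'pics/h1.png')
E
python3 a8.py
```

```text
True 22.18 [ 551.85 -139.45   75.09] [-3.141  0.     3.015] [-1.   0.8  4.3] [0.03 0.14 0.04] 0.195
settle 22.38 [ 551.86 -139.44   75.08] [-3.141e+00  1.000e-03  3.015e+00] [-0.9 -0.5  5.7] [ 0.    0.14 -0.  ] 0.197
```

View pics/h1.png

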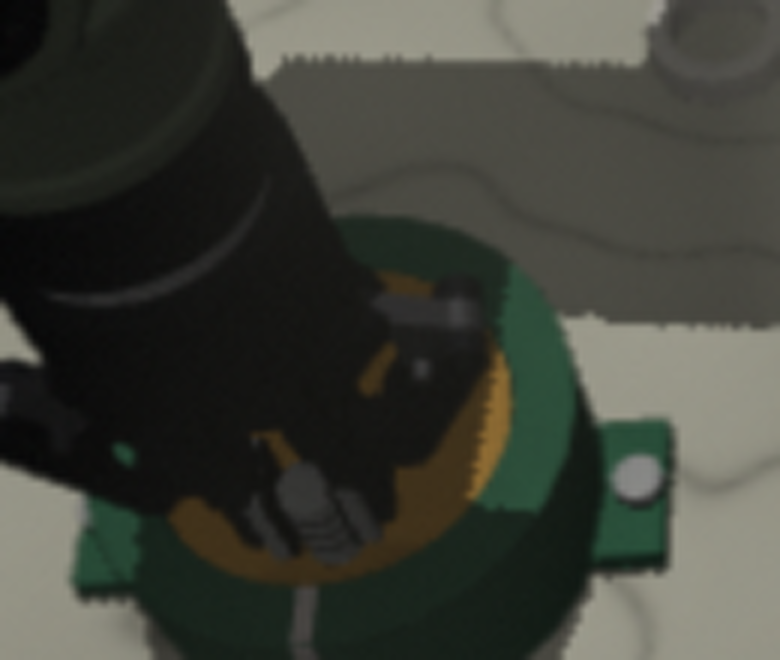

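```bash
cat > a9.py <<'E'
from a4 import *
a=-.297+.17
bot.grip(0.4); st('open')
bot.movel([*pos(40,a),170],max_speed=100); st('up')
bot.move_ptp([420,150,250],[np.pi,0,-2.5]); st('away')
s=imaging.capture('scene');t=imaging.capture('top')
cv2.imwrite('pics/z_s.png',s);cv2.imwrite('pics/z_t.png',t)
crop(s,150,190,130,110,6,'pics/z1.png')
E
python3 a9.py
```

```text
open 22.75 [ 550.91 -139.06   73.93] [ 3.141e+00 -2.000e-03  3.015e+00] [0.4 0.1 0.4] [-0.03 -0.02  0.01] 0.397
up 23.86 [ 551.19 -139.16  169.3 ] [ 3.141e+00 -2.000e-03  3.015e+00] [ 0.2 -0.8 -0.4] [ 0.01  0.01 -0.03] 0.401
away 25.1 [420.58 149.47 249.73] [-3.141 -0.    -2.501] [ 0.4 -0.5 -0.2] [-0.01 -0.05  0.03] 0.4
```

View pics/z1.png

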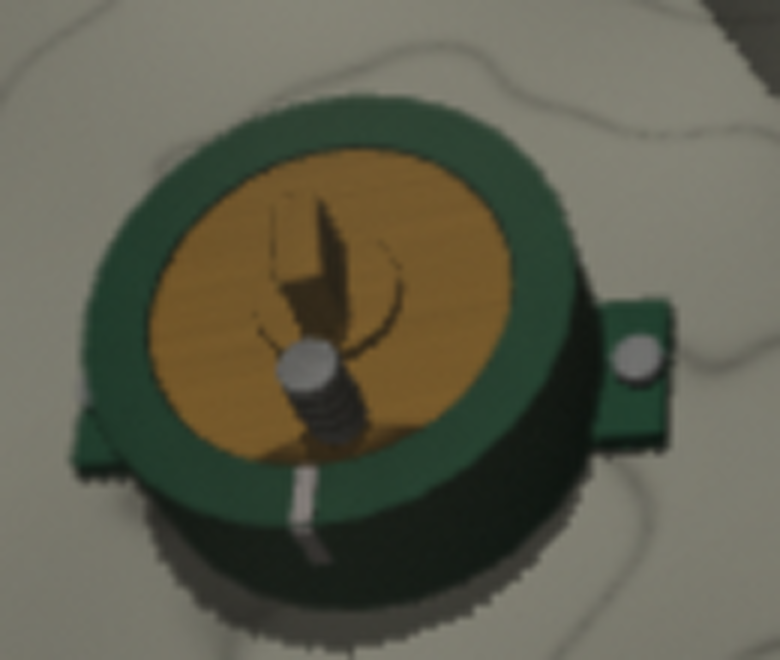

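View pics/z_t.png

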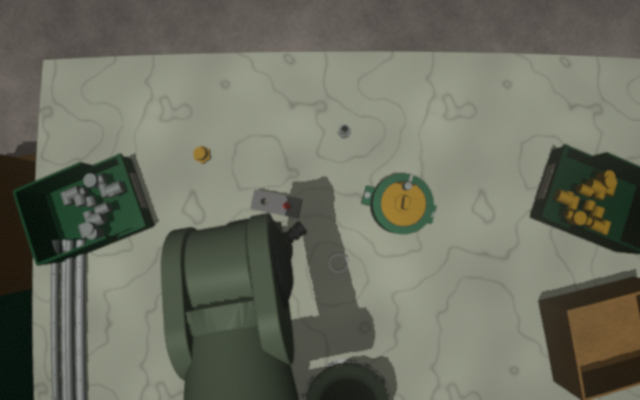

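```bash
python3 - <<'E'
from h import *
from bench import bot
print(back('scene',[[308.5/6-.5+150,364.5/6-.5+190]],101), (proj('scene',[[551.4,-139.6,101]])-[150,190]+.5)*6-.5)
bot.sign_off()
E
```

```text
[[ 552.33168546 -139.42223263  101.        ]] [[306.79888548 361.41354105]]
the job is handed in; nothing more can be done
```

The steel pin is in the bore with its head home on the flange, released and handed in at about 25 s of the 72 s allowed.

- **Bushing:** I turned it by its grip bar until the flange hole stood at the white mark. The pictures put it there to within about 0.02 rad.
- **Finding the bore:** With the pin in the hole, its tip reached the plate at a TCP height of 105.0 mm. I dragged it anticlockwise at about 5–6 N down and no more than 5.4 N sideways. The vertical force fell to zero and the pin sank about 0.17 rad past the mark.
- **Seating:** The pin went down without resistance. The head met the flange at a TCP height of 75.1 mm, 30 mm below the plate contact, which is what fully home should give. The force then was about 6 N.
- **Last checks:** After letting go, the pin head's top measured (552.3, -139.4) at the expected 101 mm height, about 1 mm from where it should be. The picture showed the pin upright. The red pin, nipple, locknut and plug looked undisturbed.
- **Did not quite agree:** The scene and top cameras differed by about 2.6 mm on the fixture axis, so I used the position felt when gripping the bar. The gripper opening on the pin read about 16 mm by a linear scale, although the head is 18 mm; the grip held.

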